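Sort the blood grouping reagents into their colour-coded stands

TASK

The four blood grouping reagents have been muddled: two dropper bottles stand in stands of the wrong colour and two have been left out on the desk. Put every bottle upright and all the way down into the block-shaped stand that has the colour of its cap. Do not knock any bottle over, and leave the typing plate and the iodine bottle undisturbed where they are.

Things in the scene. Friction and masses are not known exactly. Their poses are not given: they have to be found in the camera images.
- blue_bottle: dropper bottle of brown glass with a bright blue cap and bulb, 80 mm tall, about 25 g: round body 25 mm across up to 47 mm above its bottom, then cap and bulb, at most 18 mm across. Origin: centre of its underside (at desk height whether it stands on the desk or in a stand); z runs up through the bulb, yaw means nothing. Grip the body; 25 N holds it.
- yellow_bottle: dropper bottle of brown glass with a yellow cap and bulb, 80 mm tall, about 25 g: round body 25 mm across up to 47 mm above its bottom, then cap and bulb, at most 18 mm across. Origin: centre of its underside (at desk height whether it stands on the desk or in a stand); z runs up through the bulb, yaw means nothing. Grip the body; 25 N holds it.
- grey_bottle: dropper bottle of brown glass with a light grey cap and bulb, 80 mm tall, about 25 g: round body 25 mm across up to 47 mm above its bottom, then cap and bulb, at most 18 mm across. Origin: centre of its underside (at desk height whether it stands on the desk or in a stand); z runs up through the bulb, yaw means nothing. Grip the body; 25 N holds it.
- green_bottle: dropper bottle of brown glass with a green cap and bulb, 80 mm tall, about 25 g: round body 25 mm across up to 47 mm above its bottom, then cap and bulb, at most 18 mm across. Origin: centre of its underside (at desk height whether it stands on the desk or in a stand); z runs up through the bulb, yaw means nothing. Grip the body; 25 N holds it.
- blue_stand: stand for one bottle, fixed to the desk: square bright blue plastic block, 60x60 mm (65 mm over its rounded corner posts), 20 mm high, with a white card window on its front (-x). The round well in its middle, 36 mm wide, goes right through: a bottle in it stands on the desk top, its brown body showing 27 mm above the block. Origin: centre of the well at desk height; z up.
- yellow_stand: stand for one bottle, fixed to the desk: square yellow plastic block, 60x60 mm (65 mm over its rounded corner posts), 20 mm high, with a white card window on its front (-x). The round well in its middle, 36 mm wide, goes right through: a bottle in it stands on the desk top, its brown body showing 27 mm above the block. Origin: centre of the well at desk height; z up.
- grey_stand: stand for one bottle, fixed to the desk: square light grey plastic block, 60x60 mm (65 mm over its rounded corner posts), 20 mm high, with a white card window on its front (-x). The round well in its middle, 36 mm wide, goes right through: a bottle in it stands on the desk top, its brown body showing 27 mm above the block. Origin: centre of the well at desk height; z up.
- green_stand: stand for one bottle, fixed to the desk: square green plastic block, 60x60 mm (65 mm over its rounded corner posts), 20 mm high, with a white card window on its front (-x). The round well in its middle, 36 mm wide, goes right through: a bottle in it stands on the desk top, its brown body showing 27 mm above the block. Origin: centre of the well at desk height; z up.
- typing_plate: bystander: white blood typing plate with samples on it, 95x155x6 mm, lying loose at the left of the stands, on the same desk (not the other such plate, on the desk at the far left); origin: centre of its underside, long side along its y. Leave it where it is.
- iodine_bottle: bystander: brown iodine bottle with a white label and a black dropper, 34x34x102 mm, standing loose behind the work; origin: centre of its underside. Leave it where it is.

How it is judged:
At the end, for the whole second after the job is handed in: Each of the four bottles stands in the stand of its own colour: its underside centre within 9 mm of the well's centre and less than 6 mm above the desk top, tilted less than 0.15 rad, moving slower than 0.02 m/s, and released (horizontal distance between blue_bottle and blue_stand below 0.009 m and height (world z) of each of blue_bottle, yellow_bottle, grey_bottle, green_bottle below 0.006 m and angle between each of blue_bottle, yellow_bottle, grey_bottle, green_bottle's own z axis and vertical below 0.15 rad and linear speed of each of blue_bottle, yellow_bottle, grey_bottle, green_bottle below 0.02 m/s and horizontal distance between yellow_bottle and yellow_stand below 0.009 m and horizontal distance between grey_bottle and grey_stand below 0.009 m and horizontal distance between green_bottle and green_stand below 0.009 m); the robot touches nothing.
It fails at once if one of the four bottles is knocked over (tilted more than 0.8 rad) (angle between any of blue_bottle, yellow_bottle, grey_bottle, green_bottle's own z axis and vertical above 0.8 rad).
It fails at once if the typing plate is moved by more than 20 mm (distance of typing_plate from where it was at the start of the episode above 0.02 m).
It fails at once if the iodine bottle is moved by more than 20 mm or knocked over (distance of iodine_bottle from where it was at the start of the episode above 0.02 m or angle between iodine_bottle's own z axis and vertical above 0.5 rad).
It also fails if it takes over 96 s, if anything falls off the work surface, if the arm or the gripper's body presses on something with over 40 N, if the wrist force passes 120 N, or if a joint passes its speed limit or range.

ROBOT

A 6-joint arm with a two-finger parallel gripper is mounted at the origin on the work surface; the furniture and walls round the work are solid. World frame = base frame: x ahead of the robot, y to its left, z up, the work surface at z = 0. Lengths are in m, angles in rad, forces in N, time in s.
With the tool pointing down it reaches from about 0.3 to 0.775 m from the base axis. Payload 14.6 kg.
Tool frame: the origin (TCP) lies midway between the tips of the shut fingers; the grasp point (between the pads) lies 19 mm behind it (ctrl.grip_depth is the z of the grasp point in the tool frame, in m); z points along the fingers, y is the line along which they close (so a half turn about z gives the same grasp; the last joint's range is limited). The gripper opens to 94 mm and grips with 3 to 60 N. Pads are 16 mm wide; open, the fingers measure 119 mm over their backs; the gripper's body (75 mm by 177 mm) begins 78 mm behind the grasp point.
Start: joints at [-1.241, 0.3, 1.521, -0, 1.321, -0.067], TCP at [0.213, -0.507, 0.205] pointing down, gripper open.
Joint ranges: [-3.03, 3.03], [-0.79, 2.21], [0.23, 2.52], [-1.04, 4.18], [0, 3.07], [-2.55, 2.55]. Speed limits (rad/s): [2.22, 2.22, 2.57, 3.14, 3.14, 3.14].

INTERFACE

Orientations are given as [roll, pitch, yaw] about the fixed x, y, z axes, in that order (R = Rz(yaw) Ry(pitch) Rx(roll)).
In Python, from station import ctrl gives the robot as it stands. The module is installed in compiled form; this text tells all that it offers.
- The arm moves only by the tool carry_out, never from a script. Its argument "commands" is a list of rows, each a list of 3 entries, a list of its own where there are three numbers: the closure, from 0 (fully open) to 1 (shut), then the shift along the tool's x, y, z in mm, then the turn, a rotation vector about the tool's x, y, z in rad. In form: [[gripper, [tx, ty, tz], [wx, wy, wz]], ...]. A call has 1 to 10 rows; each row shifts and turns the commanded pose from where the row before left it, along the tool's axes as they then stand; what a row does not reach is not made up. A row lasts 1/8 s, in which the tool goes at most 62.5 mm and 10.7 degrees, less where a joint would pass 70% of its speed; a pose out of reach is approached as far as the arm can. A call with a gripper value outside its range is refused whole. The fingers move at their own pace and stop on an object; "squeeze" is the grip in N (left out, the last holds). Time passes only in rows, so rows that do not move let the fingers close. It gives the time, the measured TCP pose, the force, the opening and the grip force at its end, in the units of the state.
- ctrl.get_obs(): the state, without advancing time (a new reading comes with each control period).
- ctrl.camera(name): name is "scene" or "top" or "wrist"; returns a dict with "img" (480x640x3 uint8, blue, green, red), "camera_matrix" (3x3 intrinsics, pixels), "k1" (the pictures are not rectified: a ray, as slopes to the right and down, at radius r is drawn at 1 + k1 r^2 times it, then the intrinsics apply), "rvec" (rotation vector, rad) and "tvec" (3), from world to camera coordinates, as OpenCV has them. Camera axes: x right, y down, z forward; pixel columns grow to the right and rows downward; lengths in m; the calibration is good to about 2 mm. A picture is of the moment at which its call begins. There is no depth.
- ctrl.hand_in(): hands the job in; it is judged then, once.
Trained networks look in the newest picture that a camera, given by its name, has taken for a name from the list of things; names that differ only in an ending like _2 or _b are one class to them, and where a whole thing is asked for, a point or a joint stands for the part that bears it (a point fixed in the world has none). Each returns a list of dicts, best first, with "score" (0 to 1); they miss things now and then, are a little off and sometimes report something else, mostly with a low value. They report only what shows in the picture. A call takes as long as a camera call.
- ctrl.outline_of(thing, camera): "region" (480x640 bool, what is visible of it).
- ctrl.place_of(thing, camera): "at" ([x, y, z] in m, in world coordinates, good to about 4 mm: a listed point, or the origin of a listed thing).
The state is a dict: "time_s": time; "qpos": joint angles; "joint_vel": joint speeds; "tau": joint torques, N m; "ee_pos": TCP position; "eef_rot": TCP orientation; "force": force on the tool from outside, world axes, zero at the start; "moment": the same for the moment, N m; "grip_width": finger opening in m; "grip_force": force on a finger pad.
Only numpy, scipy, OpenCV 4.12 (cv2) and the standard library are available. Lean on these libraries where they do the work, as an engineer would, in place of code of your own. Each camera call takes 0.05 s, during which the arm holds its last target. There are 200 camera calls.

## Working session

There is one attempt and no reset: what is moved stays moved. The work goes in short steps, Python scripts to look and compute and a tool call to move; the robot and the scene stay as the last step left them, time stands still between calls to the robot, and variables do not carry over. Pictures are saved under pics/ and viewed, at most 14 in all, crops included, and the job is handed in when it is done.

Besides the shell and the picture viewer there is one more tool, called as name(argument=value, ...), one argument or row to a line, values as JSON. carry_out: Moves the arm, as the interface text tells. Its arguments: {"type":"object","properties":{"commands":{"type":"array","items":{"type":"array"}},"squeeze":{"type":"number"}},"required":["commands"]}

```bash
mkdir -p pics; python3 - <<'E'
from station import ctrl
import cv2,numpy as np
o=ctrl.get_obs();print(o['time_s'],o['ee_pos'],o['eef_rot'],o['grip_width'],ctrl.grip_depth)
for c in('scene','top'):
    d=ctrl.camera(c);cv2.imwrite(f'pics/{c}0.png',d['img'])
    for n in['blue','yellow','grey','green']:
        for s in('_bottle','_stand'):
            print(c,n+s,[(np.round(r['at'],3).tolist(),round(r['score'],2)) for r in ctrl.place_of(n+s,c)[:3]])
    for n in('typing_plate','iodine_bottle'):
            print(c,n,[(np.round(r['at'],3).tolist(),round(r['score'],2)) for r in ctrl.place_of(n,c)[:3]])
E
```

```text
0.0 [ 0.2124869  -0.5070235   0.20488452] [-3.14045129e+00 -7.50632453e-05  3.96853827e-01] 0.09405746858171841 -0.0188
scene blue_bottle [([0.585, 0.251, 0.0], 0.51)]
scene blue_stand [([0.504, 0.129, -0.005], 0.83)]
scene yellow_bottle [([0.585, -0.055, -0.001], 0.75), ([0.722, 0.304, 0.002], 0.66)]
scene yellow_stand [([0.584, 0.254, -0.0], 0.69)]
scene grey_bottle [([0.505, 0.368, -0.001], 0.87), ([0.402, 0.28, 0.003], 0.18)]
scene grey_stand [([0.586, -0.05, 0.002], 0.9)]
scene green_bottle [([0.4, 0.278, 0.0], 0.69)]
scene green_stand [([0.715, 0.1, -0.0], 0.56)]
scene typing_plate [([0.336, 0.456, 0.003], 0.77)]
scene iodine_bottle [([0.721, 0.304, -0.004], 0.6)]
top blue_bottle [([0.587, 0.257, 0.002], 0.52)]
top blue_stand [([0.587, 0.255, -0.002], 0.34)]
top yellow_bottle [([0.587, -0.053, 0.003], 0.64), ([0.711, 0.099, 0.0], 0.33)]
top yellow_stand [([0.585, 0.255, 0.0], 0.93)]
top grey_bottle [([0.503, 0.369, -0.0], 0.45), ([0.332, 0.457, -0.001], 0.45)]
top grey_stand [([0.584, -0.055, 0.001], 0.77)]
top green_bottle [([0.401, 0.277, -0.0], 0.47)]
top green_stand [([0.711, 0.101, 0.0], 0.67)]
top typing_plate [([0.331, 0.46, -0.001], 0.71)]
top iodine_bottle [([0.586, 0.254, -0.002], 0.2)]
```

View pics/scene0.png

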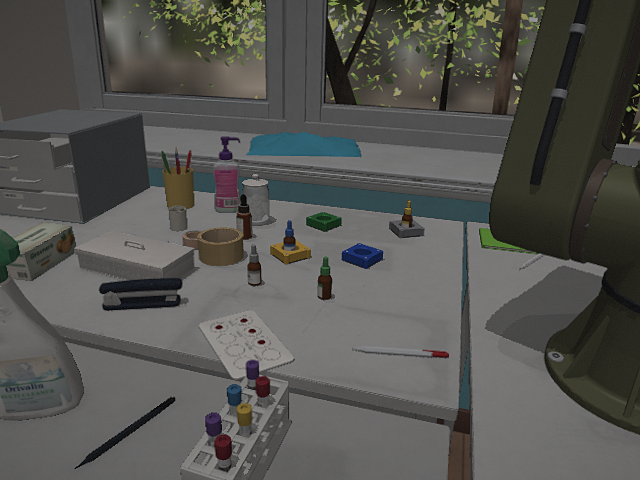

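View pics/top0.png

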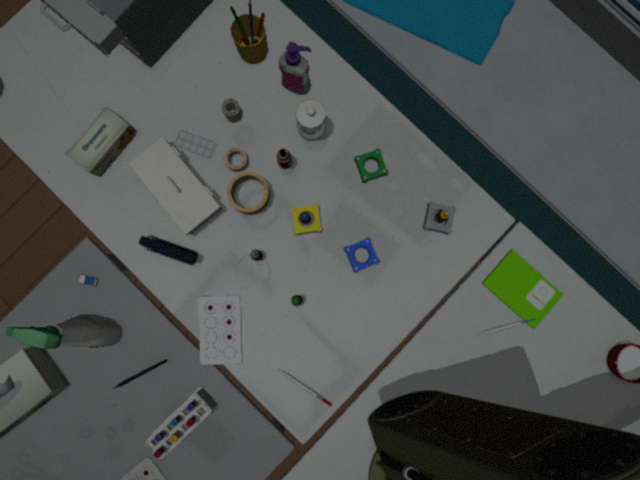

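Blue bottle stands in the yellow stand (scene 289,240) and yellow in the grey stand (407,215). Grey (254,266) and green (325,280) are on the desk, and the blue (362,255) and green (323,221) stands are empty. Both cameras agree. I'll turn the tool to yaw 0 and move over the work.

carry_out(
  commands=[
    [0, [0, 0, 0], [0, 0, 0.133]],
    [0, [0, 0, 0], [0, 0, 0.132]],
    [0, [0, 0, 0], [0, 0, 0.132]],
    [0, [20, -40, 0], [0, 0, 0]],
    [0, [20, -40, 0], [0, 0, 0]],
    [0, [20, -40, 0], [0, 0, 0]],
    [0, [20, -40, 0], [0, 0, 0]],
    [0, [20, -40, 0], [0, 0, 0]],
    [0, [20, -40, 0], [0, 0, 0]],
    [0, [20, -40, 0], [0, 0, 0]],
  ],
  squeeze=25,
)

```text
time_s: 2.35
ee_pos: [0.3531, -0.226, 0.2056]
eef_rot: [3.141, -0.0, -0.0]
force: [0.8, -0.9, -0.3]
grip_width: 0.094
grip_force: 0.0
```

carry_out(
  commands=[
    [0, [18, -40, 0], [0, 0, 0]],
    [0, [18, -40, 0], [0, 0, 0]],
    [0, [18, -40, 0], [0, 0, 0]],
    [0, [18, -40, 0], [0, 0, 0]],
    [0, [18, -40, 0], [0, 0, 0]],
    [0, [18, -40, 0], [0, 0, 0]],
    [0, [18, -40, 0], [0, 0, 0]],
    [0, [18, -40, 0], [0, 0, 0]],
    [0, [8, -30, 0], [0, 0, 0]],
    [0, [0, 0, 0], [0, 0, 0]],
  ],
)

```text
time_s: 3.6
ee_pos: [0.5047, 0.1241, 0.2051]
eef_rot: [-3.142, 0.0, 0.002]
force: [-0.2, -0.5, 0.1]
grip_width: 0.0937
grip_force: 0.0
```

```bash
cat > look.py <<'E'
from station import ctrl
import cv2,numpy as np,sys
def look(names,pic=None):
    o=ctrl.get_obs();print('t',round(o['time_s'],2),np.round(o['ee_pos'],4),np.round(o['eef_rot'],3),round(o['grip_width'],4),o['grip_force'])
    d=ctrl.camera('wrist')
    if pic: cv2.imwrite(f'pics/{pic}.png',d['img'])
    for n in names:
        print(n,[(np.round(r['at'],4).tolist(),round(r['score'],2)) for r in ctrl.place_of(n,'wrist')[:2]])
    return d
C=['blue','yellow','grey','green']
ALL=[c+s for c in C for s in('_bottle','_stand')]+['iodine_bottle','typing_plate']
if __name__=='__main__':
    look(ALL if sys.argv[2:]==['all'] else sys.argv[2:],sys.argv[1] if sys.argv[1]!='-' else None)
E
python3 look.py w1 all
```

```text
t 3.6 [0.5047 0.1241 0.2051] [-3.142e+00  0.000e+00  2.000e-03] 0.0937 0.0
blue_bottle [([0.5884, 0.2581, 0.0], 0.76)]
blue_stand [([0.5024, 0.1282, 0.0008], 0.96)]
yellow_bottle [([0.5882, -0.0501, 0.0008], 0.89)]
yellow_stand [([0.5853, 0.254, 0.0009], 0.74)]
grey_bottle [([0.5041, 0.3718, -0.0022], 0.88), ([0.5915, 0.2589, 0.0029], 0.28)]
grey_stand [([0.5853, -0.0512, -0.0017], 0.79)]
green_bottle [([0.4, 0.2775, 0.0003], 0.66)]
green_stand []
iodine_bottle []
typing_plate []
```

View pics/w1.png

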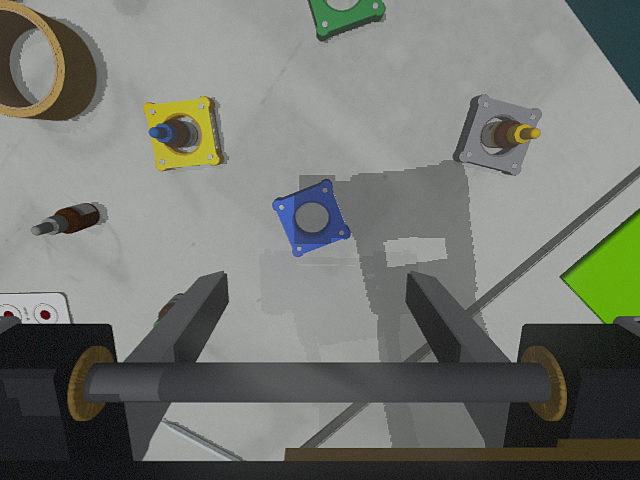

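Blue stand is centred at (312,217), yellow at (183,133) with the blue bottle, grey at (500,135) with the yellow bottle, and the grey bottle at (75,220). The estimates agree, so I'll go above the blue bottle.

carry_out(
  commands=[
    [0, [20, -32, 0], [0, 0, 0]],
    [0, [20, -32, 20], [0, 0, 0]],
    [0, [20, -32, 20], [0, 0, 0]],
    [0, [21, -33, 20], [0, 0, 0]],
    [0, [0, 0, 20], [0, 0, 0]],
    [0, [0, 0, 0], [0, 0, 0]],
  ],
)

```text
time_s: 4.9
ee_pos: [0.585, 0.2515, 0.1237]
eef_rot: [3.14, 0.003, 0.0]
force: [0.3, 0.4, 0.2]
grip_width: 0.0942
grip_force: 0.0
```

```bash
python3 look.py w2 blue_bottle yellow_stand green_stand iodine_bottle
```

```text
t 4.9 [0.585  0.2515 0.1237] [3.14e+00 3.00e-03 0.00e+00] 0.0942 0.0
blue_bottle [([0.5882, 0.2593, -0.002], 0.95)]
yellow_stand []
green_stand [([0.7102, 0.1031, -0.0035], 0.67)]
iodine_bottle [([0.7273, 0.3038, -0.0011], 0.69)]
```

View pics/w2.png

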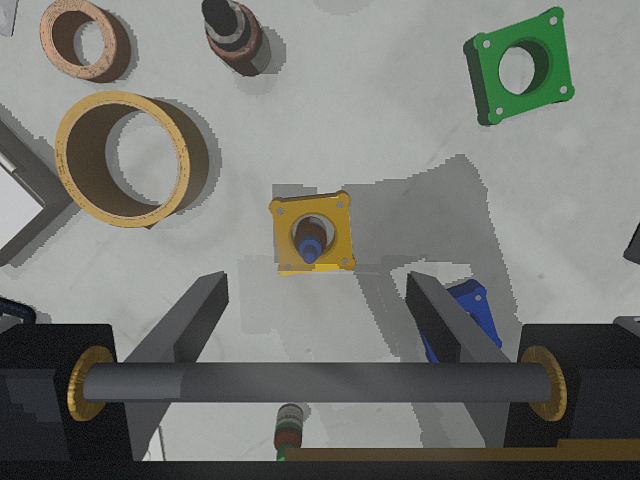

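The blue bottle is between the fingers (309,245), in the yellow stand centred at (313,233). I'll correct by a few mm, descend and grip.

carry_out(
  commands=[
    [0, [3, -5, 20], [0, 0, 0]],
    [0, [0, 0, 25], [0, 0, 0]],
    [0, [0, 0, 25], [0, 0, 0]],
    [0, [0, 0, 20], [0, 0, 0]],
    [0, [0, 0, 8], [0, 0, 0]],
    [0, [0, 0, 0], [0, 0, 0]],
    [1, [0, 0, 0], [0, 0, 0]],
    [1, [0, 0, 0], [0, 0, 0]],
    [1, [0, 0, 0], [0, 0, 0]],
    [1, [0, 0, 0], [0, 0, 0]],
  ],
)

```text
time_s: 6.4
ee_pos: [0.5888, 0.2567, 0.0277]
eef_rot: [-3.142, -0.0, -0.0]
force: [0.6, -0.2, 0.4]
grip_width: 0.0573
grip_force: 0.0
```

carry_out(
  commands=[
    [1, [0, 0, 0], [0, 0, 0]],
    [1, [0, 0, 0], [0, 0, 0]],
    [1, [0, 0, 0], [0, 0, 0]],
    [1, [0, 0, 0], [0, 0, 0]],
  ],
)

```text
time_s: 6.9
ee_pos: [0.5887, 0.2567, 0.0274]
eef_rot: [3.142, 0.0, -0.0]
force: [-0.7, 0.7, 0.5]
grip_width: 0.0243
grip_force: 25.0
```

carry_out(
  commands=[
    [1, [0, 0, -15], [0, 0, 0]],
    [1, [0, 0, -30], [0, 0, 0]],
    [1, [0, 0, -40], [0, 0, 0]],
    [1, [0, 0, -15], [0, 0, 0]],
    [1, [-20, 30, 0], [0, 0, 0]],
    [1, [-22, 34, 0], [0, 0, 0]],
    [1, [-22, 34, 0], [0, 0, 0]],
    [1, [-21, 30, 0], [0, 0, 0]],
    [1, [0, 0, 0], [0, 0, 0]],
    [1, [0, 0, 0], [0, 0, 0]],
  ],
)

```text
time_s: 8.15
ee_pos: [0.504, 0.129, 0.1275]
eef_rot: [-3.141, -0.0, -0.0]
force: [-0.1, 0.3, 0.2]
grip_width: 0.0245
grip_force: 25.0
```

```bash
python3 look.py w3 blue_bottle blue_stand yellow_stand
```

```text
t 8.15 [0.504  0.129  0.1275] [-3.141 -0.    -0.   ] 0.0245 24.997285902500153
blue_bottle [([0.5017, 0.1321, 0.1015], 0.59)]
blue_stand []
yellow_stand [([0.5863, 0.2546, -0.0003], 0.61)]
```

View pics/w3.png

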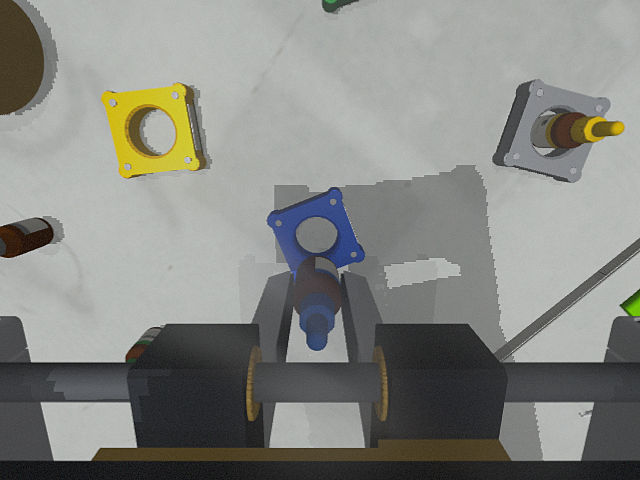

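The blue bottle is held upright (318,290), with the blue well rim at (316,234), the empty yellow well rim at (150,130) and the grey stand at (555,132). I'll check the rims and the bottle's offset in the hand by projection.

```bash
cat > geo.py <<'E'
import numpy as np,cv2
def ray(d,uv):
    K=d['camera_matrix'];p=np.array([(uv[0]-K[0,2])/K[0,0],(uv[1]-K[1,2])/K[1,1]]);q=p.copy()
    for _ in range(20): q=p/(1+d['k1']*(q@q))
    R=cv2.Rodrigues(np.array(d['rvec'],float))[0]
    return -R.T@np.ravel(d['tvec']),R.T@np.r_[q,1]
def onz(d,uv,z):
    o,v=ray(d,uv);return o+v*(z-o[2])/v[2]
def proj(d,P):
    R=cv2.Rodrigues(np.array(d['rvec'],float))[0];c=R@np.array(P)+np.ravel(d['tvec'])
    q=c[:2]/c[2];q=q*(1+d['k1']*(q@q));K=d['camera_matrix'];return K[:2,:2]@q+K[:2,2]
E
python3 - <<'E'
from station import ctrl
from geo import *
d=ctrl.camera('wrist');e=ctrl.get_obs()['ee_pos']
for n,uv in dict(blue=(316,234),yellow=(150,130)).items():print(n,onz(d,uv,.02).round(4))
b=e[2]-.0274
for z in (.08,.047):
  print(z,proj(d,[e[0],e[1],b+z]).round(1),proj(d,[e[0]-.004,e[1],b+z]).round(1))
g=cv2.cvtColor(d['img'],cv2.COLOR_BGR2HSV)
m=cv2.inRange(g[230:375,270:370],(100,120,40),(130,255,255));ys,xs=np.nonzero(m)
k=ys+230>290;print('cap rows',ys[k].min()+230,ys[k].max()+230,'bottom-tip col',xs[ys>ys.max()-6].mean()+270)
E
```

```text
blue [0.5051 0.13   0.02  ]
yellow [0.586  0.2552 0.02  ]
0.08 [317.1 337.9] [317.1 347.1]
0.047 [317.1 301.8] [317.1 309.5]
cap rows 315 349 bottom-tip col 316.2911392405063
```

carry_out(
  commands=[
    [1, [2, 0, 25], [0, 0, 0]],
    [1, [0, 0, 30], [0, 0, 0]],
    [1, [0, 0, 20], [0, 0, 0]],
    [1, [0, 0, 12], [0, 0, 0]],
    [1, [0, 0, 10], [0, 0, 0]],
    [1, [0, 0, 2], [0, 0, 0]],
    [1, [0, 0, 0], [0, 0, 0]],
  ],
)

```text
time_s: 9.28
ee_pos: [0.5059, 0.1287, 0.0288]
eef_rot: [-3.141, -0.001, -0.0]
force: [0.2, -0.3, -0.2]
grip_width: 0.0246
grip_force: 25.0
```

carry_out(
  commands=[
    [0.5, [0, 0, 0], [0, 0, 0]],
    [0.5, [0, 0, 0], [0, 0, 0]],
    [0, [0, 0, 0], [0, 0, 0]],
    [0, [0, 0, 0], [0, 0, 0]],
    [0, [0, 0, -10], [0, 0, 0]],
    [0, [0, 0, -30], [0, 0, 0]],
    [0, [0, 0, -35], [0, 0, 0]],
    [0, [0, 0, -35], [0, 0, 0]],
    [0, [0, 0, 0], [0, 0, 0]],
  ],
)

```text
time_s: 10.4
ee_pos: [0.5069, 0.1289, 0.1416]
eef_rot: [-3.141, -0.005, -0.0]
force: [0.4, -0.4, -0.8]
grip_width: 0.0938
grip_force: 0.0
```

carry_out(
  commands=[
    [0, [16, 36, 0], [0, 0, 0]],
    [0, [16, 36, 0], [0, 0, 0]],
    [0, [16, 36, 0], [0, 0, 0]],
    [0, [16, 36, 0], [0, 0, 0]],
    [0, [17, 37, 0], [0, 0, 0]],
    [0, [0, 0, 0], [0, 0, 0]],
  ],
)

```text
time_s: 11.15
ee_pos: [0.5868, -0.0544, 0.1375]
eef_rot: [-3.142, 0.001, -0.003]
force: [-0.1, -0.5, -0.8]
grip_width: 0.0937
grip_force: 0.0
```

```bash
python3 look.py w4 yellow_bottle grey_stand blue_bottle blue_stand green_stand
```

```text
t 11.15 [ 0.5868 -0.0544  0.1375] [-3.142e+00  1.000e-03 -3.000e-03] 0.0937 0.0
yellow_bottle [([0.584, -0.048, -0.0019], 0.72)]
grey_stand []
blue_bottle [([0.5077, 0.1293, 0.0004], 0.91)]
blue_stand [([0.5017, 0.1281, -0.003], 0.7)]
green_stand [([0.7091, 0.1058, -0.0011], 0.79)]
```

View pics/w4.png

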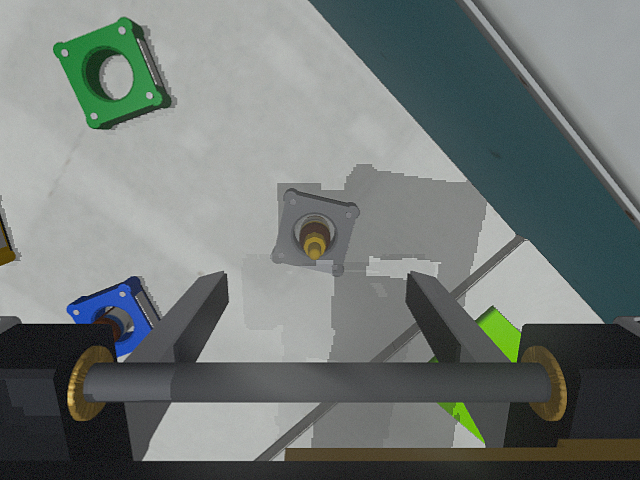

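The yellow bottle is between the fingers with its bulb at (315,247). The grey rim is at (315,230) and the green rim at (107,75). Blue is in its stand at (115,322).

```bash
python3 - <<'E'
from station import ctrl
from geo import *
d=ctrl.camera('wrist');e=ctrl.get_obs()['ee_pos'];print(e)
print('ybulb',onz(d,(315,249),.078).round(4),'grey',onz(d,(315,230),.02).round(4),'green',onz(d,(107,75),.02).round(4))
E
```

```text
[ 0.58649272 -0.05156277  0.13854951]
ybulb [ 0.5888 -0.0501  0.078 ] grey [ 0.5883 -0.0498  0.02  ] green [0.7088 0.1075 0.02  ]
```

carry_out(
  commands=[
    [0, [1, -1, 20], [0, 0, 0]],
    [0, [0, 0, 30], [0, 0, 0]],
    [0, [0, 0, 30], [0, 0, 0]],
    [0, [0, 0, 23], [0, 0, 0]],
    [0, [0, 0, 8], [0, 0, 0]],
    [0, [0, 0, 0], [0, 0, 0]],
    [1, [0, 0, 0], [0, 0, 0]],
    [1, [0, 0, 0], [0, 0, 0]],
    [1, [0, 0, 0], [0, 0, 0]],
    [1, [0, 0, 0], [0, 0, 0]],
  ],
)

```text
time_s: 12.75
ee_pos: [0.5877, -0.0514, 0.0276]
eef_rot: [3.142, -0.0, -0.0]
force: [0.5, 0.7, 0.5]
grip_width: 0.0572
grip_force: 0.0
```

carry_out(
  commands=[
    [1, [0, 0, 0], [0, 0, 0]],
    [1, [0, 0, 0], [0, 0, 0]],
    [1, [0, 0, 0], [0, 0, 0]],
    [1, [0, 0, 0], [0, 0, 0]],
  ],
)

```text
time_s: 13.25
ee_pos: [0.5876, -0.0513, 0.0274]
eef_rot: [-3.142, 0.0, -0.0]
force: [0.1, 0.1, -0.7]
grip_width: 0.0246
grip_force: 24.9
```

carry_out(
  commands=[
    [1, [0, 0, -15], [0, 0, 0]],
    [1, [0, 0, -30], [0, 0, 0]],
    [1, [0, 0, -40], [0, 0, 0]],
    [1, [0, -20, -20], [0, 0, 0]],
    [1, [0, -45, 0], [0, 0, 0]],
    [1, [0, -50, 0], [0, 0, 0]],
    [1, [0, -50, 0], [0, 0, 0]],
    [1, [0, -50, 0], [0, 0, 0]],
    [1, [0, -50, 0], [0, 0, 0]],
    [1, [-2, -41, 0], [0, 0, 0]],
  ],
)

```text
time_s: 14.5
ee_pos: [0.5856, 0.2566, 0.1337]
eef_rot: [-3.141, -0.001, 0.0]
force: [-0.2, -0.6, 0.1]
grip_width: 0.0247
grip_force: 24.9
```

carry_out(
  commands=[
    [1, [0, 0, 0], [0, 0, 0]],
    [1, [0, 0, 0], [0, 0, 0]],
  ],
)

```text
time_s: 14.75
ee_pos: [0.5858, 0.2541, 0.133]
eef_rot: [3.142, -0.0, -0.0]
force: [-0.3, 0.4, -0.4]
grip_width: 0.0245
grip_force: 24.9
```

```bash
python3 look.py w5 yellow_bottle yellow_stand green_stand
```

```text
t 14.75 [0.5858 0.2541 0.133 ] [ 3.142 -0.    -0.   ] 0.0245 24.874129593372345
yellow_bottle [([0.5844, 0.2545, 0.1033], 0.56)]
yellow_stand [([0.7103, 0.1025, -0.0045], 0.54)]
green_stand [([0.7086, 0.1004, -0.0], 0.9), ([0.5016, 0.1275, -0.0008], 0.65)]
```

View pics/w5.png

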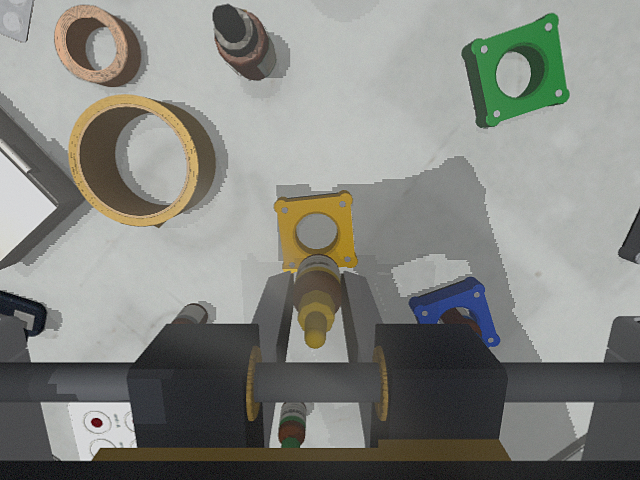

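The yellow bottle is held (316,300) and the yellow rim (317,231) is aligned with it, so I'll lower and release.

carry_out(
  commands=[
    [1, [1, 0, 25], [0, 0, 0]],
    [1, [0, 0, 30], [0, 0, 0]],
    [1, [0, 0, 25], [0, 0, 0]],
    [1, [0, 0, 12], [0, 0, 0]],
    [1, [0, 0, 10], [0, 0, 0]],
    [1, [0, 0, 2], [0, 0, 0]],
    [1, [0, 0, 0], [0, 0, 0]],
    [0.5, [0, 0, 0], [0, 0, 0]],
    [0.5, [0, 0, 0], [0, 0, 0]],
    [0, [0, 0, 0], [0, 0, 0]],
  ],
)

```text
time_s: 16.2
ee_pos: [0.5868, 0.2547, 0.0286]
eef_rot: [-3.141, -0.0, -0.0]
force: [-0.2, -0.8, 0.2]
grip_width: 0.0508
grip_force: 0.0
```

carry_out(
  commands=[
    [0, [0, 0, 0], [0, 0, 0]],
    [0, [0, 0, 0], [0, 0, 0]],
    [0, [0, 0, -10], [0, 0, 0]],
    [0, [0, 0, -30], [0, 0, 0]],
    [0, [0, 0, -35], [0, 0, 0]],
    [0, [0, 0, -35], [0, 0, 0]],
    [0, [-40, 5, 0], [0, 0, 0]],
    [0, [-45, 0, 0], [0, 0, 0]],
    [0, [-45, 0, 0], [0, 0, 0]],
    [0, [-55, -29, 0], [0, 0, 0]],
  ],
)

```text
time_s: 17.45
ee_pos: [0.4008, 0.2781, 0.1392]
eef_rot: [-3.141, -0.001, -0.002]
force: [0.2, 0.8, -0.4]
grip_width: 0.0937
grip_force: 0.0
```

carry_out(
  commands=[
    [0, [0, 0, 0], [0, 0, 0]],
    [0, [0, 0, 0], [0, 0, 0]],
  ],
)

```text
time_s: 17.7
ee_pos: [0.4023, 0.2788, 0.1392]
eef_rot: [-3.141, -0.001, 0.0]
force: [0.4, 0.2, 0.1]
grip_width: 0.0942
grip_force: 0.0
```

```bash
python3 look.py w6 green_bottle yellow_bottle yellow_stand grey_bottle
```

```text
t 17.7 [0.4023 0.2788 0.1392] [-3.141e+00 -1.000e-03  0.000e+00] 0.0942 0.0
green_bottle [([0.3962, 0.2787, -0.0019], 0.81)]
yellow_bottle []
yellow_stand [([0.5061, 0.3711, 0.0001], 0.3)]
grey_bottle [([0.5037, 0.3709, -0.0011], 0.67), ([0.338, 0.4548, 0.0023], 0.59)]
```

View pics/w6.png

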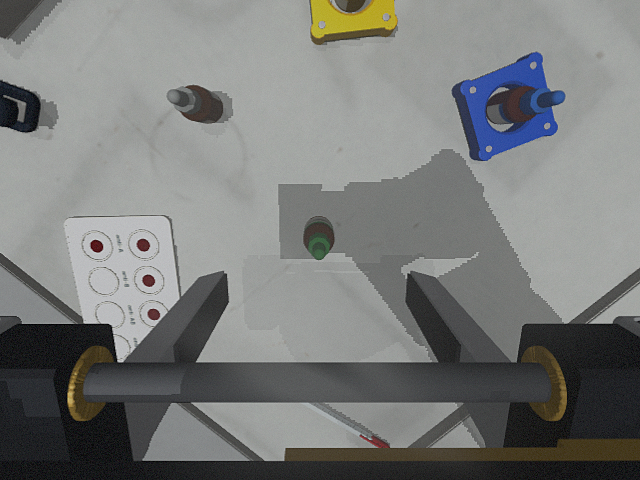

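The green bottle is between the fingers (318,240), with the plate's near edge at column 178. I'll check the clearance to the plate and the bulb position.

```bash
python3 - <<'E'
from station import ctrl
from geo import *
d=ctrl.camera('wrist')
print('bulb',onz(d,(318,249),.078).round(4),'plate edge',onz(d,(180,290),.006).round(4),'grey bulb',onz(d,(178,97),.078).round(4))
E
```

```text
bulb [0.4048 0.2776 0.078 ] plate edge [0.3444 0.4043 0.006 ] grey bulb [0.5027 0.3639 0.078 ]
```

carry_out(
  commands=[
    [0, [0, 1, 20], [0, 0, 0]],
    [0, [0, 0, 30], [0, 0, 0]],
    [0, [0, 0, 30], [0, 0, 0]],
    [0, [0, 0, 23], [0, 0, 0]],
    [0, [0, 0, 9], [0, 0, 0]],
    [0, [0, 0, 0], [0, 0, 0]],
    [1, [0, 0, 0], [0, 0, 0]],
    [1, [0, 0, 0], [0, 0, 0]],
    [1, [0, 0, 0], [0, 0, 0]],
    [1, [0, 0, 0], [0, 0, 0]],
  ],
)

```text
time_s: 19.25
ee_pos: [0.4018, 0.2777, 0.0266]
eef_rot: [-3.141, -0.0, -0.0]
force: [0.3, 0.8, -0.8]
grip_width: 0.0576
grip_force: 0.0
```

carry_out(
  commands=[
    [1, [0, 0, 0], [0, 0, 0]],
    [1, [0, 0, 0], [0, 0, 0]],
    [1, [0, 0, 0], [0, 0, 0]],
    [1, [0, 0, 0], [0, 0, 0]],
  ],
)

```text
time_s: 19.75
ee_pos: [0.4017, 0.2777, 0.0264]
eef_rot: [3.142, 0.0, -0.0]
force: [-0.2, -0.0, -0.0]
grip_width: 0.0242
grip_force: 25.0
```

carry_out(
  commands=[
    [1, [0, 0, -15], [0, 0, 0]],
    [1, [0, 0, -35], [0, 0, 0]],
    [1, [0, 0, -40], [0, 0, 0]],
    [1, [10, 5, -20], [0, 0, 0]],
    [1, [40, 20, 0], [0, 0, 0]],
    [1, [43, 25, 0], [0, 0, 0]],
    [1, [43, 25, 0], [0, 0, 0]],
    [1, [43, 25, 0], [0, 0, 0]],
    [1, [43, 25, 0], [0, 0, 0]],
    [1, [43, 25, 0], [0, 0, 0]],
  ],
)

```text
time_s: 21.0
ee_pos: [0.668, 0.1267, 0.1377]
eef_rot: [-3.141, -0.001, -0.0]
force: [-0.4, 0.1, 0.2]
grip_width: 0.0246
grip_force: 25.0
```

carry_out(
  commands=[
    [1, [38, 22, 0], [0, 0, 0]],
    [1, [5, 3, 0], [0, 0, 0]],
    [1, [0, 0, 0], [0, 0, 0]],
    [1, [0, 0, 0], [0, 0, 0]],
  ],
)

```text
time_s: 21.5
ee_pos: [0.709, 0.1035, 0.1372]
eef_rot: [-3.141, -0.0, 0.001]
force: [0.4, -0.3, 0.6]
grip_width: 0.0241
grip_force: 25.0
```

```bash
python3 look.py w7 green_bottle green_stand
```

```text
t 21.5 [0.709  0.1035 0.1372] [-3.141e+00 -0.000e+00  1.000e-03] 0.0241 24.997523725032806
green_bottle [([0.7079, 0.1037, 0.1064], 0.92)]
green_stand [([0.7084, 0.1022, -0.0008], 0.88)]
```

View pics/w7.png

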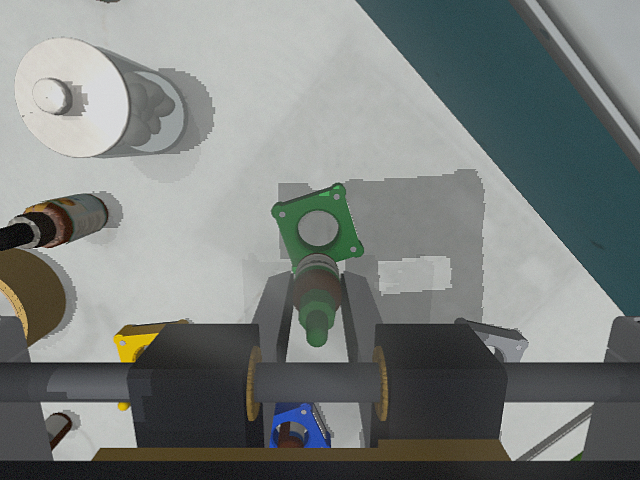

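The green rim (319,228) is aligned with the held green bottle (317,300), and the container at left is clear. I'll lower, release and go to the grey bottle.

carry_out(
  commands=[
    [1, [1, 0, 28], [0, 0, 0]],
    [1, [0, 0, 30], [0, 0, 0]],
    [1, [0, 0, 27], [0, 0, 0]],
    [1, [0, 0, 12], [0, 0, 0]],
    [1, [0, 0, 10], [0, 0, 0]],
    [1, [0, 0, 2], [0, 0, 0]],
    [1, [0, 0, 0], [0, 0, 0]],
  ],
)

```text
time_s: 22.52
ee_pos: [0.711, 0.1027, 0.0282]
eef_rot: [-3.142, -0.001, -0.0]
force: [0.5, 0.3, -0.4]
grip_width: 0.0247
grip_force: 25.0
```

carry_out(
  commands=[
    [0.5, [0, 0, 0], [0, 0, 0]],
    [0.5, [0, 0, 0], [0, 0, 0]],
    [0, [0, 0, 0], [0, 0, 0]],
    [0, [0, 0, 0], [0, 0, 0]],
    [0, [0, 0, -10], [0, 0, 0]],
    [0, [0, 0, -30], [0, 0, 0]],
    [0, [0, 0, -35], [0, 0, 0]],
    [0, [0, 0, -35], [0, 0, 0]],
    [0, [-27, -37, 0], [0, 0, 0]],
    [0, [-30, -38, 0], [0, 0, 0]],
  ],
)

```text
time_s: 23.78
ee_pos: [0.6532, 0.1782, 0.1385]
eef_rot: [-3.141, -0.001, -0.001]
force: [1.2, 0.6, 0.5]
grip_width: 0.094
grip_force: 0.0
```

carry_out(
  commands=[
    [0, [-30, -38, 0], [0, 0, 0]],
    [0, [-30, -38, 0], [0, 0, 0]],
    [0, [-30, -38, 0], [0, 0, 0]],
    [0, [-30, -38, 0], [0, 0, 0]],
    [0, [-30, -38, 0], [0, 0, 0]],
    [0, [0, 0, 0], [0, 0, 0]],
    [0, [0, 0, 0], [0, 0, 0]],
  ],
)

```text
time_s: 24.65
ee_pos: [0.5042, 0.3673, 0.138]
eef_rot: [-3.141, -0.001, -0.0]
force: [-0.1, -0.1, 0.2]
grip_width: 0.0942
grip_force: 0.0
```

```bash
python3 look.py w8 grey_bottle yellow_bottle yellow_stand
```

```text
t 24.65 [0.5042 0.3673 0.138 ] [-3.141e+00 -1.000e-03 -0.000e+00] 0.0942 0.0
grey_bottle [([0.5053, 0.371, -0.0003], 0.69)]
yellow_bottle [([0.58, 0.2575, -0.0003], 0.62)]
yellow_stand [([0.587, 0.2553, -0.0014], 0.68)]
```

View pics/w8.png

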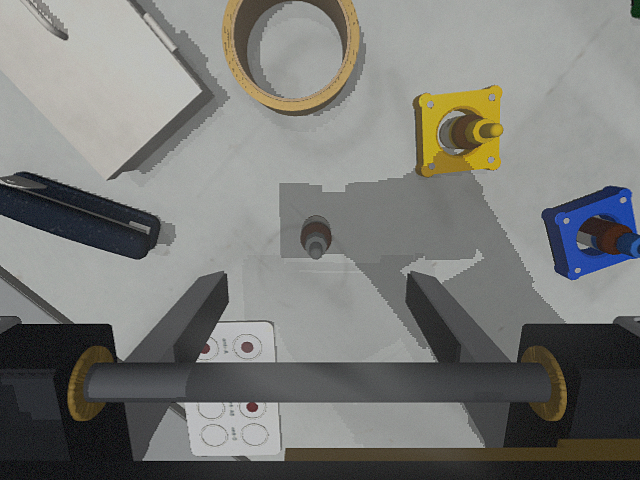

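The grey bottle is between the fingers (316,238) with the plate well behind, so I'll descend and grip.

carry_out(
  commands=[
    [0, [0, -1, 20], [0, 0, 0]],
    [0, [0, 0, 30], [0, 0, 0]],
    [0, [0, 0, 30], [0, 0, 0]],
    [0, [0, 0, 23], [0, 0, 0]],
    [0, [0, 0, 8], [0, 0, 0]],
    [0, [0, 0, 0], [0, 0, 0]],
    [1, [0, 0, 0], [0, 0, 0]],
    [1, [0, 0, 0], [0, 0, 0]],
    [1, [0, 0, 0], [0, 0, 0]],
    [1, [0, 0, 0], [0, 0, 0]],
  ],
)

```text
time_s: 26.1
ee_pos: [0.5038, 0.3687, 0.0266]
eef_rot: [-3.141, -0.0, -0.0]
force: [0.2, -1.1, -0.4]
grip_width: 0.0574
grip_force: 0.0
```

carry_out(
  commands=[
    [1, [0, 0, 0], [0, 0, 0]],
    [1, [0, 0, 0], [0, 0, 0]],
    [1, [0, 0, 0], [0, 0, 0]],
    [1, [0, 0, 0], [0, 0, 0]],
  ],
)

```text
time_s: 26.6
ee_pos: [0.5037, 0.3687, 0.0264]
eef_rot: [-3.142, 0.0, -0.0]
force: [-0.3, 0.4, -0.5]
grip_width: 0.0241
grip_force: 25.0
```

carry_out(
  commands=[
    [1, [0, 0, -15], [0, 0, 0]],
    [1, [0, 0, -35], [0, 0, 0]],
    [1, [0, 0, -40], [0, 0, 0]],
    [1, [0, 0, -20], [0, 0, 0]],
    [1, [9, 40, 0], [0, 0, 0]],
    [1, [9, 45, 0], [0, 0, 0]],
    [1, [9, 45, 0], [0, 0, 0]],
    [1, [9, 45, 0], [0, 0, 0]],
    [1, [9, 45, 0], [0, 0, 0]],
    [1, [9, 45, 0], [0, 0, 0]],
  ],
)

```text
time_s: 27.85
ee_pos: [0.558, 0.1022, 0.1377]
eef_rot: [-3.141, -0.001, -0.0]
force: [0.9, 0.4, -0.4]
grip_width: 0.0244
grip_force: 25.0
```

carry_out(
  commands=[
    [1, [9, 45, 0], [0, 0, 0]],
    [1, [9, 45, 0], [0, 0, 0]],
    [1, [9, 45, 0], [0, 0, 0]],
    [1, [2, 20, 0], [0, 0, 0]],
    [1, [0, 0, 0], [0, 0, 0]],
    [1, [0, 0, 0], [0, 0, 0]],
  ],
)

```text
time_s: 28.6
ee_pos: [0.5865, -0.05, 0.1367]
eef_rot: [-3.141, -0.0, 0.001]
force: [1.0, -1.1, -0.6]
grip_width: 0.0245
grip_force: 25.0
```

```bash
python3 look.py w9 grey_bottle grey_stand
```

```text
t 28.6 [ 0.5865 -0.05    0.1367] [-3.141e+00 -0.000e+00  1.000e-03] 0.0245 24.98618334531784
grey_bottle [([0.5904, -0.0494, 0.1115], 0.86)]
grey_stand [([0.5864, -0.0507, -0.0032], 0.57), ([0.7062, 0.1022, -0.0042], 0.52)]
```

View pics/w9.png

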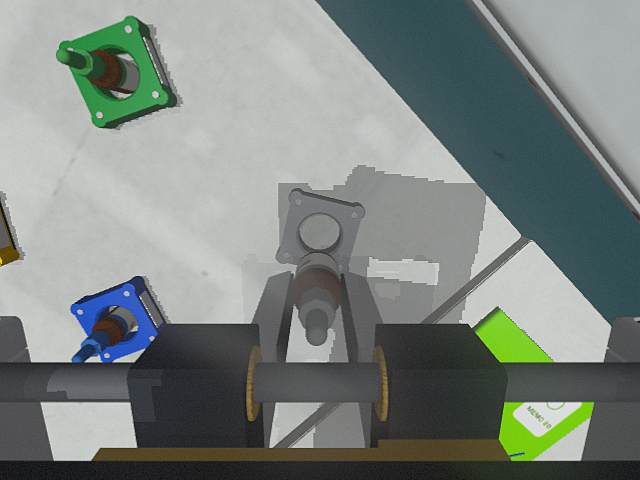

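The grey rim (320,231) lies about 1 mm right of the held bottle (317,300), while green and blue stand in their wells. I'll correct by 1 mm, lower and release.

carry_out(
  commands=[
    [1, [0, 1, 28], [0, 0, 0]],
    [1, [0, 0, 30], [0, 0, 0]],
    [1, [0, 0, 27], [0, 0, 0]],
    [1, [0, 0, 12], [0, 0, 0]],
    [1, [0, 0, 10], [0, 0, 0]],
    [1, [0, 0, 2], [0, 0, 0]],
    [1, [0, 0, 0], [0, 0, 0]],
  ],
)

```text
time_s: 29.62
ee_pos: [0.587, -0.0524, 0.028]
eef_rot: [3.141, -0.001, -0.0]
force: [-0.2, 0.4, -0.8]
grip_width: 0.0244
grip_force: 25.0
```

carry_out(
  commands=[
    [0.5, [0, 0, 0], [0, 0, 0]],
    [0.5, [0, 0, 0], [0, 0, 0]],
    [0, [0, 0, 0], [0, 0, 0]],
    [0, [0, 0, 0], [0, 0, 0]],
    [0, [0, 0, -10], [0, 0, 0]],
    [0, [0, 0, -40], [0, 0, 0]],
    [0, [0, 0, -50], [0, 0, 0]],
    [0, [-40, -40, -50], [0, 0, 0]],
    [0, [-40, -50, -30], [0, 0, 0]],
    [0, [0, -50, 0], [0, 0, 0]],
  ],
)

```text
time_s: 30.88
ee_pos: [0.5176, 0.0759, 0.1989]
eef_rot: [-3.141, -0.005, -0.001]
force: [1.7, 0.2, -0.1]
grip_width: 0.0939
grip_force: 0.0
```

carry_out(
  commands=[
    [0, [0, 0, 0], [0, 0, 0]],
    [0, [0, 0, 0], [0, 0, 0]],
    [0, [0, 0, 0], [0, 0, 0]],
  ],
)

```text
time_s: 31.25
ee_pos: [0.5183, 0.074, 0.1953]
eef_rot: [3.141, 0.0, -0.001]
force: [-0.4, 0.0, 0.1]
grip_width: 0.094
grip_force: 0.0
```

```bash
python3 look.py w10 all
```

```text
t 31.25 [0.5183 0.074  0.1953] [ 3.141e+00  0.000e+00 -1.000e-03] 0.094 0.0
blue_bottle [([0.5082, 0.1316, -0.0004], 0.82)]
blue_stand [([0.4986, 0.129, -0.0014], 0.78), ([0.7062, 0.0975, -0.0027], 0.29)]
yellow_bottle [([0.5855, 0.2553, -0.0019], 0.97), ([0.5835, -0.0489, -0.001], 0.66)]
yellow_stand [([0.5867, 0.256, 0.0004], 0.86)]
grey_bottle [([0.5844, -0.0522, -0.0008], 0.85)]
grey_stand [([0.5858, -0.0516, -0.0024], 0.97), ([0.7109, 0.1019, 0.0013], 0.47)]
green_bottle [([0.7074, 0.1039, -0.0006], 0.64)]
green_stand [([0.7111, 0.1012, -0.0002], 0.6)]
iodine_bottle []
typing_plate []
```

View pics/w10.png

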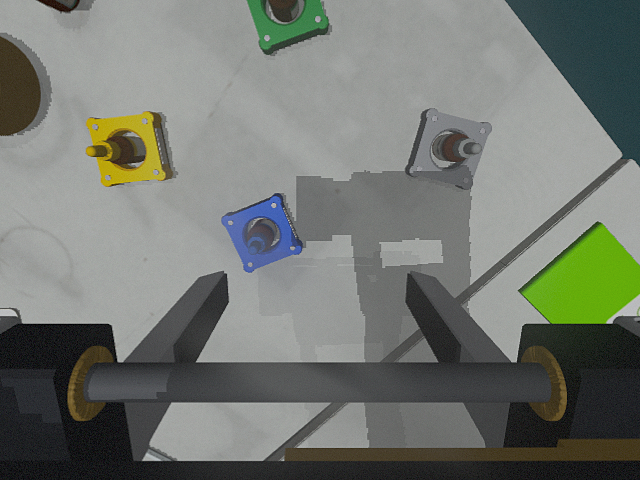

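All four bottles stand in their wells: yellow (127,150), blue (262,235), grey (455,148) and green (287,8). The well holds each bottle within 5.5 mm of its centre, and the arm is clear, so I'm handing in.

```bash
python3 -c "
from station import ctrl
print(ctrl.hand_in())"
```

```text
the job is handed in; nothing more can be done
None
```

I put all four bottles upright into the stands of their own colours and handed the job in at about 31 s; nothing was knocked over, the arm passed clear of the plate and iodine bottle, and no verdict came back.

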